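# Close the serving tub with the lid that fits

### The arm

A 6-joint arm with a two-finger parallel gripper is mounted at the origin on the work surface. World frame = base frame: x ahead of the robot, y to its left, z up, the work surface at z = 0. Lengths are in m, angles in rad, forces in N, time in s.
With the tool pointing down it reaches from about 0.4 to 0.925 m from the base axis. Payload 12.5 kg.
Tool frame: the origin (TCP) lies midway between the tips of the shut fingers; the grasp point (between the pads) lies 19 mm behind it (arm.hold_point_z is the distance from the TCP to the grasp point, in m); z points along the fingers, y is the line along which they close (so a half turn about z gives the same grasp; the last joint's range is limited). The gripper opens to 95 mm and grips with 3 to 60 N. Pads are 20 mm wide; open, the fingers measure 119 mm over their backs; the gripper's body (75 mm by 180 mm) begins 59 mm behind the grasp point.
Start: joints at [1.093, 0.491, 1.559, -0, 1.092, -0.106], TCP at [0.227, 0.582, 0.185] pointing down, gripper open.
Joint ranges: [-3.1, 3.1], [-0.84, 2.19], [0.05, 2.79], [-1.13, 4.28], [0.06, 2.93], [-2.69, 2.69]. Speed limits (rad/s): [2.22, 2.22, 2.79, 3.14, 3.14, 3.14].

### API

Orientations are given as a rotation vector (axis times angle).
In Python, from bench import arm gives the robot as it stands.
- The arm moves only by the shell command python3 -m handwheel 'ROWS' [FORCE]. ROWS is JSON, a list of rows, each an object of numbers: "jaw": the finger opening in m, from 0 to 0.0951; "tx", "ty", "tz": the shift along the tool's x, y, z in m; "roll": the turn about the tool's z in rad. In form: [{"jaw": .., "tx": .., "ty": .., "tz": .., "roll": ..}, ...]. A call has 1 to 5 rows; each row is the pose to reach, as a shift and turn from the pose commanded when the call began, along the tool's axes at that moment; what a row does not reach only later rows make up. A row lasts 1/12 s, in which the tool goes at most 41.7 mm and 7.16 degrees, less where a joint would pass 70% of its speed; a pose out of reach is approached as far as the arm can. A call with a gripper value outside its range is refused whole. The fingers move at their own pace and stop on an object; FORCE is the grip in N (left out, the last holds). Time passes only in rows, so rows that repeat a pose let the fingers close. It gives the time, the measured TCP pose, the force, the opening and the grip force at its end, in the units of the state.
- arm.state(): the state, without advancing time (a new reading comes with each control period).
- arm.read_camera(name): name is "side" or "top"; returns a dict with "img" (480x640x3 uint8, red, green, blue), "z_map" (480x640 float32, m along the optical axis (not along the pixel's ray), 0 where there is no reading), "intrinsics" (3x3 intrinsics, pixels), "cam_to_world" (4x4, takes a point from camera to world coordinates). Camera axes: x right, y down, z forward; pixel columns grow to the right and rows downward; lengths in m; the calibration is good to about 2 mm. A picture is of the moment at which its call begins.
- arm.sign_off(): hands the job in; it is judged then, once.
The state is a dict: "time": time; "joints": joint angles; "qvel": joint speeds; "tau": joint torques, N m; "eef_pos": TCP position; "orientation": TCP orientation; "wrist_force": force on the tool from outside, world axes, zero at the start; "torque": the same for the moment, N m; "finger_gap": finger opening in m; "finger_force": force on a finger pad.
Only numpy, scipy, OpenCV 4.12 (cv2) and the standard library are available. Lean on these libraries where they do the work, as an engineer would, in place of code of your own. Each camera call takes 0.05 s, during which the arm holds its last target. There are 200 camera calls.

### The job

Serving is over, so close the open steel serving tub: three look-alike lids lie on the counter, and only one of them fits the rim. Take that one by its knob, set it on the tub without dropping it, and press it down until it snaps home all round with its flange level on the rim. Let go, and leave the other two lids on the counter, away from the tub.

Things in the scene. Friction and masses are not known exactly. Their poses are not given: they have to be found in the camera images.
- tub: Fixed round steel tub, open at the top; origin at the centre of its underside, z up. 100 mm high, mouth 114 mm across, rim 122 mm across outside. Four sprung black catches just inside the rim, 8 mm down, stand in to a 100 mm circle: the lid that fits rests on them about 14 mm proud until pressed straight down with 5 to 10 N (up to 20 N is fine), then snaps home, flange on rim, at any yaw.
- lid_a_knob (a point): Loose round steel lid, flange 132 mm across, lying plug-down. This point: half-way up its black knob, on its axis (z up). Knob 28 mm across, 40 mm high; this point is 20 mm above the 3 mm thick flange's top and 53 mm above the lid's underside. Tapered plug below the flange 30 mm deep, 84 mm across at the bottom, 106 mm at the widest. About 0.16 kg.
- lid_b_knob (a point): Loose lid of the same shape, knob and heights as lid_a, but with a flange 162 mm across, plug 114 mm at the bottom and 136 mm at the widest. This point: half-way up its knob. About 0.2 kg.
- lid_c_knob (a point): Loose lid of the same shape, knob and heights as lid_a, but with a flange 94 mm across, plug 46 mm at the bottom and 68 mm at the widest. This point: half-way up its knob. About 0.11 kg.
Mind the look-alikes: they are no part of the job. What is shaped like the part that bears lid_b_knob but green is not meant.

How it is judged:
At the end, for the whole second after the job is handed in: The 132 mm lid is snapped home on the tub: its knob point within 12 mm of the tub's axis and 115 to 128 mm above the tub's underside (home is 123), tilted less than 0.1 rad. The other two lids lie low (knob points below 0.12 m), more than 100 mm from the tub's axis (z of lid_a_knob in the frame of tub between 0.115 and 0.128 m and horizontal distance between lid_a_knob and tub below 0.012 m and angle between lid_a_knob's own z axis and vertical below 0.1 rad and height (world z) of each of lid_b_knob, lid_c_knob below 0.12 m and horizontal distance between each of lid_b_knob, lid_c_knob and tub above 0.1 m); the robot touches nothing.
It fails at once if the fitting lid is dropped onto the tub (loose, over the tub, more than 40 mm above its seat) (horizontal distance between lid_a_knob and tub below 0.06 m and z of lid_a_knob in the frame of tub above 0.163 m and distance between lid_a_knob and the grasp point above 0.045 m).
It also fails if it takes over 38 s, if anything falls off the work surface, if the arm or the gripper's body presses on something with over 40 N, if the wrist force passes 120 N, or if a joint passes its speed limit or range.

## Working session

There is one attempt and no reset: what is moved stays moved. The work goes in short steps, Python scripts to look and compute and a shell command to move; the robot and the scene stay as the last step left them, time stands still between calls to the robot, and variables do not carry over. Pictures are saved under pics/ and viewed, at most 10 in all, crops included, and the job is handed in when it is done.

```bash
mkdir -p pics; cat > h.py <<'E'
import numpy as np,cv2
from bench import arm
def cloud(c):
    z=c["z_map"];K=np.array(c["intrinsics"]);T=np.array(c["cam_to_world"])
    v,u=np.indices(z.shape);P=np.stack([(u-K[0,2])/K[0,0]*z,(v-K[1,2])/K[1,1]*z,z],-1)
    W=P@T[:3,:3].T+T[:3,3];W[z<=0]=np.nan;return W
E
python3 - <<'E'
from h import *
for n in("top","side"):
    c=arm.read_camera(n);cv2.imwrite(f"pics/{n}0.png",c["img"][:,:,::-1]);np.savez(f"/tmp/{n}.npz",**c)
    print(n,np.array(c["cam_to_world"]).round(3).tolist(),(c["z_map"]>0).mean())
print(arm.state(),arm.hold_point_z)
E
```

```text
top [[-0.004, -0.981, 0.193, 0.208], [-1.0, 0.003, -0.001, -0.101], [0.001, -0.193, -0.981, 1.272], [0.0, 0.0, 0.0, 1.0]] 0.996005859375
side [[0.699, -0.401, 0.593, -0.093], [-0.715, -0.363, 0.597, -0.673], [-0.024, -0.841, -0.54, 0.545], [0.0, 0.0, 0.0, 1.0]] 0.9962337239583333
{'time': 0.1, 'joints': array([ 1.09343417e+00,  4.91509157e-01,  1.55939060e+00,  2.99299841e-06,
        1.09167780e+00, -1.05634769e-01]), 'qvel': array([-9.76619408e-04, -1.98008357e-03, -8.21970122e-05, -4.52689088e-04,
       -8.19202899e-05,  1.25899855e-03]), 'tau': array([ 2.94363839e-03, -6.13631630e+01, -2.58612370e+01,  6.93906751e-02,
        4.69773996e-02, -3.96909172e-05]), 'eef_pos': array([0.22690388, 0.58210071, 0.18431334]), 'orientation': array([-5.80501225e-01, -3.08720362e+00,  1.48048243e-03]), 'wrist_force': array([-0.49321558,  0.23244869,  0.86042668]), 'torque': array([-0.00220103,  0.0139259 , -0.01108111]), 'finger_force': 0.0, 'finger_gap': 0.09490973545518835} 0.0188
```

View pics/top0.png

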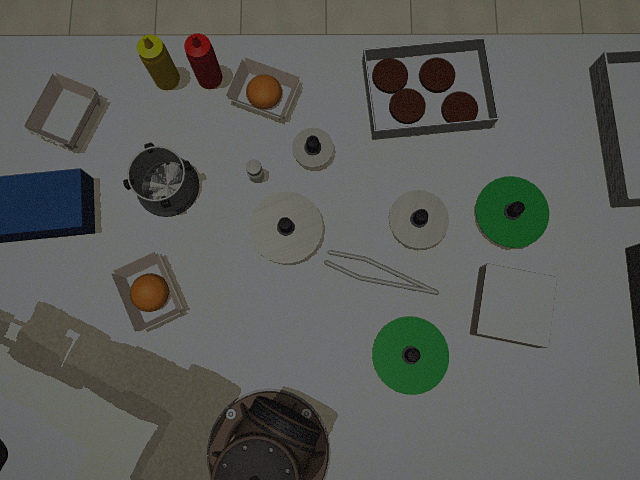

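View pics/side0.png

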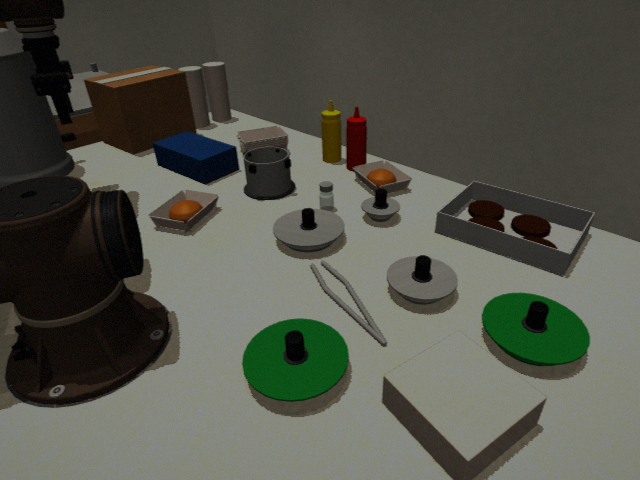

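The top view shows grey lids at (287,227), the largest, (418,218), medium, and (313,147), the smallest. The tub mouth is near (157,173). The side view confirms the layout. The green lids are decoys. Next I measure diameters and positions.

```bash
python3 - <<'E'
from h import *
c=dict(np.load("/tmp/top.npz"));W=cloud(c)
def fit(m,name):
    xy=W[m][:,:2].astype(np.float32)
    (cx,cy),r=cv2.minEnclosingCircle(xy);print(name,len(xy),"centre",round(cx,4),round(cy,4),"diam",round(2*r,4),"z",np.median(W[m][:,2]).round(4))
v,u=np.indices((480,640))
for n,(a,b) in dict(big=(287,227),med=(418,218),small=(313,147)).items():
    near=np.hypot(u-a,v-b)<45
    fl=near&(W[...,2]>.022)&(W[...,2]<.045)
    l,lab,st,_=cv2.connectedComponentsWithStats(fl.astype(np.uint8)); fit(lab==1+st[1:,4].argmax(),n+" flange")
    fit(near&(W[...,2]>.066)&(W[...,2]<.085),n+" knobtop")
near=np.hypot(u-160,v-178)<50
m=near&(W[...,2]>.094)&(W[...,2]<.112);fit(m,"tub rim")
P=W[m][:,:2];s=np.linalg.lstsq(np.c_[2*P,np.ones(len(P))],(P**2).sum(1),rcond=None)[0];print(s[:2],np.sqrt(s[2]+s[:2]@s[:2]))
print(arm.state()["eef_pos"])
E
```

```text
big flange 4011 centre 0.4739 -0.0338 diam 0.163 z 0.033
big knobtop 130 centre 0.4732 -0.0339 diam 0.0275 z 0.0724
med flange 2588 centre 0.4905 -0.3259 diam 0.133 z 0.033
med knobtop 132 centre 0.4901 -0.3257 diam 0.0277 z 0.0726
small flange 1140 centre 0.6573 -0.0935 diam 0.0964 z 0.0332
small knobtop 127 centre 0.6558 -0.0924 diam 0.0305 z 0.0724
tub rim 588 centre 0.5753 0.2361 diam 0.1446 z 0.0985
[0.5754911  0.23617743] 0.06035613086305249
[0.22690388 0.58210071 0.18431334]
```

```bash
cat > go.py <<'E'
# print shift in tool axes to reach world x y z
import sys
from h import *
from scipy.spatial.transform import Rotation as R
s=arm.state();t=np.array(list(map(float,sys.argv[1:4])))
d=R.from_rotvec(s["orientation"]).as_matrix().T@(t-s["eef_pos"])
print("t",round(s["time"],2),"pos",s["eef_pos"].round(4),"shift",d.round(4),"q",s["joints"].round(2),"gap",round(s["finger_gap"],4),"F",s["wrist_force"].round(1),"grip",s["finger_force"],"rv",s["orientation"].round(4))
E
python3 -m handwheel '[{"jaw":0.095,"tx":-0.035,"ty":-0.023,"tz":-0.02,"roll":0},{"jaw":0.095,"tx":-0.07,"ty":-0.046,"tz":-0.03,"roll":0},{"jaw":0.095,"tx":-0.105,"ty":-0.069,"tz":-0.04,"roll":0},{"jaw":0.095,"tx":-0.14,"ty":-0.092,"tz":-0.05,"roll":0},{"jaw":0.095,"tx":-0.17,"ty":-0.112,"tz":-0.06,"roll":0}]' 40
python3 go.py 0.5 0.2 0.25
```

```text
time: 0.52
eef_pos: [0.3427, 0.4181, 0.2437]
orientation: [-0.58, -3.087, 0.001]
wrist_force: [0.4, 0.4, 0.2]
finger_gap: 0.095
finger_force: 0.0
t 0.52 pos [0.3427 0.4181 0.2437] shift [-0.2257 -0.1461 -0.0062] q [ 0.76  0.31  1.69  0.    1.14 -0.44] gap 0.095 F [0.4 0.4 0.2] grip 0.0 rv [-5.7980e-01 -3.0872e+00  9.0000e-04]
```

```bash
python3 -m handwheel '[{"tx":-0.034,"ty":-0.022,"tz":0},{"tx":-0.068,"ty":-0.044,"tz":0},{"tx":-0.102,"ty":-0.066,"tz":0},{"tx":-0.136,"ty":-0.088,"tz":0},{"tx":-0.17,"ty":-0.11,"tz":0}]' && python3 go.py 0.49 -0.326 0.15
```

```text
schema error: expected keys jaw, tx, ty, tz, roll
```

```bash
python3 -m handwheel '[{"jaw":0.095,"tx":-0.034,"ty":-0.022,"tz":0,"roll":0},{"jaw":0.095,"tx":-0.068,"ty":-0.044,"tz":0,"roll":0},{"jaw":0.095,"tx":-0.102,"ty":-0.066,"tz":0,"roll":0},{"jaw":0.095,"tx":-0.136,"ty":-0.088,"tz":0,"roll":0},{"jaw":0.095,"tx":-0.17,"ty":-0.11,"tz":0,"roll":0}]' && python3 go.py 0.49 -0.326 0.15
```

```text
time: 0.93
eef_pos: [0.4613, 0.2537, 0.2436]
orientation: [-0.581, -3.087, -0.0]
wrist_force: [0.6, 1.5, -0.3]
finger_gap: 0.0954
finger_force: 0.0
t 0.93 pos [0.4613 0.2537 0.2436] shift [-0.2373 -0.5297  0.0936] q [ 0.38  0.29  1.72  0.    1.13 -0.82] gap 0.0954 F [ 0.6  1.5 -0.3] grip 0.0 rv [-0.5805 -3.0874 -0.    ]
```

```bash
python3 -m handwheel '[{"jaw":0.095,"tx":-0.016,"ty":-0.036,"tz":0,"roll":0},{"jaw":0.095,"tx":-0.032,"ty":-0.072,"tz":0,"roll":0},{"jaw":0.095,"tx":-0.048,"ty":-0.108,"tz":0,"roll":0},{"jaw":0.095,"tx":-0.064,"ty":-0.144,"tz":0,"roll":0},{"jaw":0.095,"tx":-0.08,"ty":-0.18,"tz":0,"roll":0}]' && python3 -m handwheel '[{"jaw":0.095,"tx":-0.016,"ty":-0.036,"tz":0,"roll":0},{"jaw":0.095,"tx":-0.032,"ty":-0.072,"tz":0,"roll":0},{"jaw":0.095,"tx":-0.048,"ty":-0.108,"tz":0,"roll":0},{"jaw":0.095,"tx":-0.064,"ty":-0.144,"tz":0.01,"roll":0},{"jaw":0.095,"tx":-0.08,"ty":-0.18,"tz":0.02,"roll":0}]' && python3 go.py 0.4903 -0.3258 0.12
```

```text
time: 1.35
eef_pos: [0.4693, 0.057, 0.2435]
orientation: [-0.58, -3.087, -0.0]
wrist_force: [0.7, -0.2, 0.3]
finger_gap: 0.0951
finger_force: 0.0
time: 1.77
eef_pos: [0.4787, -0.14, 0.2237]
orientation: [0.581, 3.086, -0.0]
wrist_force: [1.6, 0.6, 0.6]
finger_gap: 0.0953
finger_force: 0.0
t 1.77 pos [ 0.4787 -0.14    0.2237] shift [-0.0782 -0.1689  0.1037] q [-0.42  0.27  1.81  0.    1.06 -1.62] gap 0.0953 F [1.6 0.6 0.6] grip 0.0 rv [ 5.8060e-01  3.0864e+00 -2.0000e-04]
```

```bash
python3 -m handwheel '[{"jaw":0.095,"tx":-0.016,"ty":-0.035,"tz":0.01,"roll":0},{"jaw":0.095,"tx":-0.032,"ty":-0.07,"tz":0.025,"roll":0},{"jaw":0.095,"tx":-0.048,"ty":-0.104,"tz":0.045,"roll":0},{"jaw":0.095,"tx":-0.064,"ty":-0.138,"tz":0.065,"roll":0},{"jaw":0.095,"tx":-0.078,"ty":-0.168,"tz":0.08,"roll":0}]' && python3 -m handwheel '[{"jaw":0.095,"tx":0,"ty":0,"tz":0,"roll":0}]' && python3 go.py 0.4903 -0.3258 0.040
```

```text
time: 2.18
eef_pos: [0.4899, -0.3247, 0.1419]
orientation: [-0.581, -3.086, -0.001]
wrist_force: [0.6, 0.4, 0.6]
finger_gap: 0.0954
finger_force: 0.0
time: 2.27
eef_pos: [0.4895, -0.3273, 0.1398]
orientation: [-0.585, -3.083, -0.002]
wrist_force: [-0.6, 0.1, -0.8]
finger_gap: 0.0952
finger_force: 0.0
t 2.27 pos [ 0.4895 -0.3273  0.1398] shift [-0.0006  0.0017  0.0998] q [-0.7   0.49  1.7  -0.    0.96 -1.9 ] gap 0.0952 F [-0.6  0.1 -0.8] grip 0.0 rv [-5.8550e-01 -3.0832e+00 -1.9000e-03]
```

```bash
python3 -m handwheel '[{"jaw":0.095,"tx":0,"ty":0.002,"tz":0.03,"roll":0},{"jaw":0.095,"tx":0,"ty":0.002,"tz":0.06,"roll":0},{"jaw":0.095,"tx":0,"ty":0.002,"tz":0.08,"roll":0},{"jaw":0.095,"tx":0,"ty":0.002,"tz":0.098,"roll":0},{"jaw":0.095,"tx":0,"ty":0.002,"tz":0.098,"roll":0}]' && python3 go.py 0.4903 -0.3258 0.040 && python3 -m handwheel '[{"jaw":0.02,"tx":0,"ty":0,"tz":0,"roll":0},{"jaw":0.02,"tx":0,"ty":0,"tz":0,"roll":0},{"jaw":0.02,"tx":0,"ty":0,"tz":0,"roll":0},{"jaw":0.02,"tx":0,"ty":0,"tz":0,"roll":0},{"jaw":0.02,"tx":0,"ty":0,"tz":0,"roll":0}]' 40; python3 -m handwheel '[{"jaw":0.02,"tx":0,"ty":0,"tz":0,"roll":0},{"jaw":0.02,"tx":0,"ty":0,"tz":0,"roll":0},{"jaw":0.02,"tx":0,"ty":0,"tz":0,"roll":0},{"jaw":0.02,"tx":0,"ty":0,"tz":0,"roll":0},{"jaw":0.02,"tx":0,"ty":0,"tz":0,"roll":0}]' 40
```

```text
time: 2.68
eef_pos: [0.4898, -0.3196, 0.0424]
orientation: [-0.58, -3.083, -0.004]
wrist_force: [-0.7, -0.1, -0.0]
finger_gap: 0.095
finger_force: 0.0
t 2.68 pos [ 0.4898 -0.3196  0.0424] shift [-0.0027 -0.0056  0.0023] q [-0.69  0.61  1.79  0.    0.75 -1.89] gap 0.095 F [-0.7 -0.1 -0. ] grip 0.0 rv [-0.5798 -3.0827 -0.0044]
time: 3.1
eef_pos: [0.4916, -0.3211, 0.0465]
orientation: [0.58, 3.086, -0.001]
wrist_force: [0.8, -0.8, -0.2]
finger_gap: 0.067
finger_force: 0.0
time: 3.52
eef_pos: [0.4913, -0.3209, 0.0456]
orientation: [-0.581, -3.087, -0.0]
wrist_force: [0.2, 0.6, 0.7]
finger_gap: 0.0338
finger_force: 0.0
```

```bash
python3 -m handwheel '[{"jaw":0.05,"tx":0,"ty":-0.005,"tz":0.0,"roll":0},{"jaw":0.05,"tx":0,"ty":-0.005,"tz":0.002,"roll":0},{"jaw":0.035,"tx":0,"ty":-0.005,"tz":0.004,"roll":0},{"jaw":0.035,"tx":0,"ty":-0.005,"tz":0.004,"roll":0},{"jaw":0.02,"tx":0,"ty":-0.005,"tz":0.004,"roll":0}]' 40; python3 -m handwheel '[{"jaw":0.02,"tx":0,"ty":0,"tz":0,"roll":0},{"jaw":0.02,"tx":0,"ty":0,"tz":0,"roll":0},{"jaw":0.02,"tx":0,"ty":0,"tz":0,"roll":0},{"jaw":0.02,"tx":0,"ty":0,"tz":0,"roll":0},{"jaw":0.02,"tx":0,"ty":0,"tz":0,"roll":0}]' 40;python3 go.py 0.4903 -0.3258 0.040
```

```text
time: 3.93
eef_pos: [0.4894, -0.3255, 0.0414]
orientation: [-0.581, -3.087, -0.0]
wrist_force: [-0.1, -0.1, 0.3]
finger_gap: 0.0332
finger_force: 0.0
time: 4.35
eef_pos: [0.4895, -0.3256, 0.0416]
orientation: [-0.581, -3.087, -0.0]
wrist_force: [-0.5, -0.3, -0.8]
finger_gap: 0.0251
finger_force: 40.0
t 4.35 pos [ 0.4895 -0.3256  0.0416] shift [-0.0009  0.0001  0.0016] q [-0.7   0.62  1.79  0.    0.74 -1.9 ] gap 0.0251 F [-0.5 -0.3 -0.8] grip 39.99924347153865 rv [-5.8060e-01 -3.0874e+00 -2.0000e-04]
```

```bash
python3 -m handwheel '[{"jaw":0.02,"tx":0,"ty":0,"tz":-0.02,"roll":0},{"jaw":0.02,"tx":0,"ty":0,"tz":-0.05,"roll":0},{"jaw":0.02,"tx":0,"ty":0,"tz":-0.085,"roll":0},{"jaw":0.02,"tx":0,"ty":0,"tz":-0.12,"roll":0},{"jaw":0.02,"tx":0,"ty":0,"tz":-0.15,"roll":0}]' 40; python3 - <<'E'
from h import *
c=arm.read_camera("side");cv2.imwrite("pics/side1.png",c["img"][:,:,::-1])
E
python3 go.py 0.5754 0.2362 0.2
```

```text
time: 4.77
eef_pos: [0.4895, -0.3256, 0.194]
orientation: [0.58, 3.087, -0.001]
wrist_force: [0.9, 0.5, -1.4]
finger_gap: 0.0249
finger_force: 40.0
t 4.82 pos [ 0.4912 -0.3269  0.1995] shift [ 0.1259  0.5552 -0.0031] q [-0.7   0.42  1.64  0.    1.07 -1.9 ] gap 0.025 F [ 0.5 -0.7  5.3] grip 39.999187262146734 rv [ 0.5789  3.08   -0.0066]
```

View pics/side1.png

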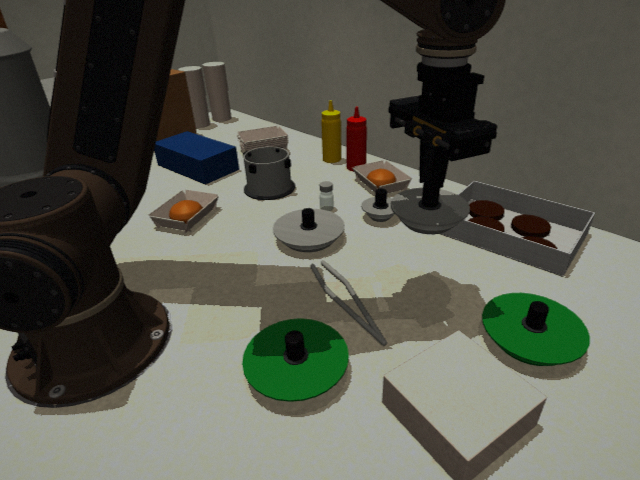

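The side view shows the lid held level at (430,205) under the gripper. Next I carry it to the tub.

```bash
python3 -m handwheel '[{"jaw":0.02,"tx":0.005,"ty":0.02,"tz":0,"roll":0},{"jaw":0.02,"tx":0.012,"ty":0.055,"tz":0,"roll":0},{"jaw":0.02,"tx":0.02,"ty":0.09,"tz":0,"roll":0},{"jaw":0.02,"tx":0.028,"ty":0.125,"tz":0,"roll":0},{"jaw":0.02,"tx":0.036,"ty":0.16,"tz":0,"roll":0}]' && python3 -m handwheel '[{"jaw":0.02,"tx":0.008,"ty":0.035,"tz":0,"roll":0},{"jaw":0.02,"tx":0.016,"ty":0.07,"tz":0,"roll":0},{"jaw":0.02,"tx":0.024,"ty":0.105,"tz":0,"roll":0},{"jaw":0.02,"tx":0.032,"ty":0.14,"tz":0,"roll":0},{"jaw":0.02,"tx":0.04,"ty":0.175,"tz":0,"roll":0}]' && python3 go.py 0.5754 0.2362 0.2
```

```text
time: 5.23
eef_pos: [0.5139, -0.1619, 0.1915]
orientation: [0.582, 3.087, 0.0]
wrist_force: [1.0, -0.2, -1.3]
finger_gap: 0.0252
finger_force: 40.0
time: 5.65
eef_pos: [0.5402, 0.0159, 0.1915]
orientation: [0.581, 3.087, 0.0]
wrist_force: [0.9, 0.1, -1.4]
finger_gap: 0.0249
finger_force: 40.0
t 5.65 pos [0.5402 0.0159 0.1915] shift [ 0.0472  0.218  -0.0084] q [-0.09  0.36  1.76  0.    1.02 -1.29] gap 0.0249 F [ 0.9  0.1 -1.4] grip 39.99874459463172 rv [5.8070e-01 3.0874e+00 2.0000e-04]
```

```bash
python3 -m handwheel '[{"jaw":0.02,"tx":0.008,"ty":0.037,"tz":0,"roll":0},{"jaw":0.02,"tx":0.016,"ty":0.074,"tz":0,"roll":0},{"jaw":0.02,"tx":0.024,"ty":0.111,"tz":0,"roll":0},{"jaw":0.02,"tx":0.032,"ty":0.148,"tz":0,"roll":0},{"jaw":0.02,"tx":0.04,"ty":0.18,"tz":0,"roll":0}]' && python3 -m handwheel '[{"jaw":0.02,"tx":0.004,"ty":0.02,"tz":0,"roll":0},{"jaw":0.02,"tx":0.007,"ty":0.036,"tz":0,"roll":0},{"jaw":0.02,"tx":0.007,"ty":0.036,"tz":0,"roll":0},{"jaw":0.02,"tx":0.007,"ty":0.036,"tz":0,"roll":0},{"jaw":0.02,"tx":0.007,"ty":0.036,"tz":0,"roll":0}]' && python3 - <<'E'
from h import *
c=arm.read_camera("top");W=cloud(c);cv2.imwrite("pics/top2.png",c["img"][:,:,::-1])
E
python3 go.py 0.5754 0.2362 0.2
```

```text
time: 6.07
eef_pos: [0.5684, 0.1988, 0.1914]
orientation: [0.58, 3.088, 0.0]
wrist_force: [0.8, -0.4, -1.1]
finger_gap: 0.025
finger_force: 40.0
time: 6.48
eef_pos: [0.5749, 0.2315, 0.1915]
orientation: [-0.581, -3.087, 0.001]
wrist_force: [1.0, -0.6, -1.3]
finger_gap: 0.0249
finger_force: 40.0
t 6.53 pos [0.575  0.2313 0.1916] shift [ 0.0014  0.0047 -0.0084] q [ 0.28  0.48  1.56 -0.    1.1  -0.92] gap 0.0251 F [-0.3 -0.4 -1.4] grip 39.99896287161391 rv [-5.822e-01 -3.087e+00  4.000e-04]
```

```bash
python3 - <<'E'
from h import *
c=arm.read_camera("side");W=cloud(c);cv2.imwrite("pics/side2.png",c["img"][:,:,::-1])
E
python3 go.py 0.5754 0.2362 0.16
```

```text
t 6.58 pos [0.5751 0.2313 0.1917] shift [0.0015 0.0047 0.0317] q [ 0.28  0.48  1.56 -0.    1.1  -0.92] gap 0.0251 F [-0.1  0.2 -2.1] grip 39.99898646841757 rv [ 5.8270e-01  3.0871e+00 -1.0000e-04]
```

View pics/side2.png

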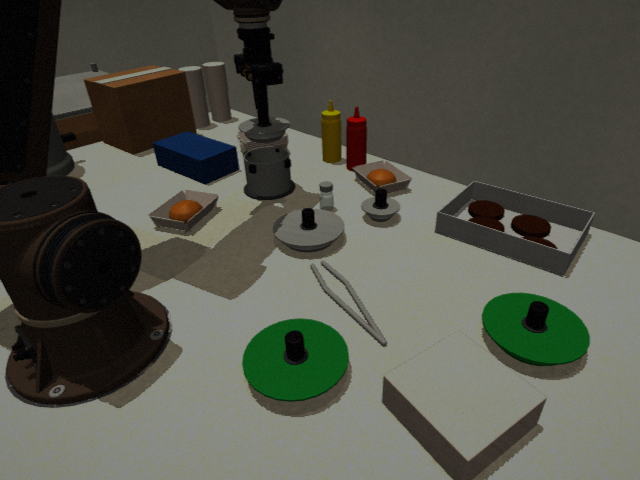

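The side view shows the lid held level at (264,130), directly over the tub at (268,165). I correct by 5 mm and lower it.

```bash
python3 -m handwheel '[{"jaw":0.02,"tx":0.001,"ty":0.005,"tz":0,"roll":0},{"jaw":0.02,"tx":0.001,"ty":0.005,"tz":0.015,"roll":0},{"jaw":0.02,"tx":0.001,"ty":0.005,"tz":0.03,"roll":0},{"jaw":0.02,"tx":0.001,"ty":0.005,"tz":0.045,"roll":0},{"jaw":0.02,"tx":0.001,"ty":0.005,"tz":0.055,"roll":0}]' && python3 -m handwheel '[{"jaw":0.02,"tx":0,"ty":0,"tz":0.002,"roll":0},{"jaw":0.02,"tx":0,"ty":0,"tz":0.004,"roll":0},{"jaw":0.02,"tx":0,"ty":0,"tz":0.006,"roll":0},{"jaw":0.02,"tx":0,"ty":0,"tz":0.008,"roll":0},{"jaw":0.02,"tx":0,"ty":0,"tz":0.008,"roll":0}]'; python3 go.py 0.5754 0.2362 0.1116
```

```text
time: 7.0
eef_pos: [0.5757, 0.237, 0.1355]
orientation: [-0.582, -3.086, 0.0]
wrist_force: [0.3, 0.4, -1.5]
finger_gap: 0.0249
finger_force: 40.0
time: 7.42
eef_pos: [0.576, 0.2375, 0.1289]
orientation: [0.581, 3.087, 0.0]
wrist_force: [-0.2, 0.5, -0.3]
finger_gap: 0.0247
finger_force: 40.0
t 7.42 pos [0.576  0.2375 0.1289] shift [ 0.0001 -0.0014  0.0173] q [ 0.29  0.55  1.63  0.    0.97 -0.91] gap 0.0247 F [-0.2  0.5 -0.3] grip 39.99906620825641 rv [5.806e-01 3.087e+00 4.000e-04]
```

Contact is imminent. I'll press in small steps and watch the force.

```bash
python3 -m handwheel '[{"jaw":0.02,"tx":0,"ty":-0.001,"tz":0.002,"roll":0},{"jaw":0.02,"tx":0,"ty":-0.001,"tz":0.004,"roll":0},{"jaw":0.02,"tx":0,"ty":-0.001,"tz":0.004,"roll":0}]'; python3 -m handwheel '[{"jaw":0.02,"tx":0,"ty":0,"tz":0.001,"roll":0},{"jaw":0.02,"tx":0,"ty":0,"tz":0.002,"roll":0},{"jaw":0.02,"tx":0,"ty":0,"tz":0.002,"roll":0}]'
```

```text
time: 7.67
eef_pos: [0.5755, 0.2368, 0.1249]
orientation: [0.581, 3.087, 0.001]
wrist_force: [-1.3, 1.4, 2.5]
finger_gap: 0.0248
finger_force: 40.0
time: 7.92
eef_pos: [0.5761, 0.2368, 0.1233]
orientation: [0.58, 3.086, 0.001]
wrist_force: [0.3, 1.1, 3.7]
finger_gap: 0.0247
finger_force: 40.0
```

```bash
python3 -m handwheel '[{"jaw":0.02,"tx":0,"ty":0,"tz":0.002,"roll":0},{"jaw":0.02,"tx":0,"ty":0,"tz":0.003,"roll":0},{"jaw":0.02,"tx":0,"ty":0,"tz":0.003,"roll":0}]'; python3 -m handwheel '[{"jaw":0.02,"tx":0,"ty":0,"tz":0.001,"roll":0},{"jaw":0.02,"tx":0,"ty":0,"tz":0.003,"roll":0},{"jaw":0.02,"tx":0,"ty":0,"tz":0.003,"roll":0}]'
```

```text
time: 8.17
eef_pos: [0.5761, 0.2365, 0.1198]
orientation: [0.58, 3.086, 0.001]
wrist_force: [2.3, 0.9, -0.5]
finger_gap: 0.0249
finger_force: 40.0
time: 8.42
eef_pos: [0.575, 0.2365, 0.1157]
orientation: [-0.581, -3.086, 0.001]
wrist_force: [0.3, 0.8, -4.4]
finger_gap: 0.0249
finger_force: 40.0
```

```bash
python3 -m handwheel '[{"jaw":0.02,"tx":0,"ty":0,"tz":0.002,"roll":0},{"jaw":0.02,"tx":0,"ty":0,"tz":0.004,"roll":0},{"jaw":0.02,"tx":0,"ty":0,"tz":0.004,"roll":0}]'; python3 -m handwheel '[{"jaw":0.02,"tx":0,"ty":0,"tz":0.001,"roll":0},{"jaw":0.02,"tx":0,"ty":0,"tz":0.001,"roll":0}]'
```

```text
time: 8.67
eef_pos: [0.5751, 0.2363, 0.112]
orientation: [-0.58, -3.086, 0.001]
wrist_force: [-0.6, -0.3, -1.3]
finger_gap: 0.0249
finger_force: 40.0
time: 8.83
eef_pos: [0.5755, 0.2364, 0.1116]
orientation: [-0.581, -3.087, 0.0]
wrist_force: [0.2, 0.0, -1.6]
finger_gap: 0.0247
finger_force: 40.0
```

```bash
python3 -m handwheel '[{"jaw":0.02,"tx":0,"ty":0,"tz":0.001,"roll":0},{"jaw":0.02,"tx":0,"ty":0,"tz":0.0015,"roll":0},{"jaw":0.02,"tx":0,"ty":0,"tz":0.0015,"roll":0}]'; python3 go.py 0.5754 0.2362 0.1116
```

```text
time: 9.08
eef_pos: [0.5756, 0.2365, 0.1113]
orientation: [0.58, 3.087, 0.001]
wrist_force: [-3.8, -1.7, 8.9]
finger_gap: 0.0249
finger_force: 40.0
t 9.08 pos [0.5756 0.2365 0.1113] shift [ 0.0001 -0.0004 -0.0003] q [ 0.28  0.56  1.64 -0.    0.93 -0.92] gap 0.0249 F [-3.8 -1.7  8.9] grip 40.00227212905884 rv [5.8040e-01 3.0867e+00 6.0000e-04]
```

The lid is seated on the rim, with 9 N and no further travel. I open the fingers slowly, then rise straight up.

```bash
python3 -m handwheel '[{"jaw":0.06,"tx":0,"ty":0,"tz":-0.001,"roll":0},{"jaw":0.06,"tx":0,"ty":0,"tz":-0.001,"roll":0},{"jaw":0.06,"tx":0,"ty":0,"tz":-0.001,"roll":0},{"jaw":0.06,"tx":0,"ty":0,"tz":-0.001,"roll":0},{"jaw":0.06,"tx":0,"ty":0,"tz":-0.001,"roll":0}]'; python3 -m handwheel '[{"jaw":0.06,"tx":0,"ty":0,"tz":-0.01,"roll":0},{"jaw":0.06,"tx":0,"ty":0,"tz":-0.03,"roll":0},{"jaw":0.06,"tx":0,"ty":0,"tz":-0.06,"roll":0},{"jaw":0.06,"tx":0,"ty":0,"tz":-0.09,"roll":0},{"jaw":0.06,"tx":0,"ty":0,"tz":-0.12,"roll":0}]'; python3 -m handwheel '[{"jaw":0.06,"tx":0.02,"ty":0.02,"tz":0,"roll":0},{"jaw":0.06,"tx":0.05,"ty":0.05,"tz":0,"roll":0},{"jaw":0.06,"tx":0.075,"ty":0.075,"tz":0,"roll":0},{"jaw":0.06,"tx":0.1,"ty":0.1,"tz":0,"roll":0},{"jaw":0.06,"tx":0.12,"ty":0.12,"tz":0,"roll":0}]'
python3 - <<'E'
from h import *
c=arm.read_camera("top");W=cloud(c);a=c["img"][:,:,::-1]
s=arm.read_camera("side")["img"][:,:,::-1]
cv2.imwrite("pics/end.png",np.hstack([cv2.resize(a[100:260,80:260],(400,356)),cv2.resize(s[80:240,200:380],(400,356))]))
v,u=np.indices((480,640));near=np.hypot(u-160,v-178)<50
for lo,hi in((.095,.115),(.135,.155)):
    m=near&(W[...,2]>lo)&(W[...,2]<hi);P=W[m]
    print(cv2.minEnclosingCircle(P[:,:2].astype(np.float32)),np.median(P[:,2]),"plane",np.linalg.lstsq(np.c_[P[:,:2],np.ones(len(P))],P[:,2],rcond=None)[0].round(3))
E
python3 go.py 0.5754 0.2362 0.1116
```

```text
time: 9.5
eef_pos: [0.5756, 0.2365, 0.111]
orientation: [-0.581, -3.087, -0.0]
wrist_force: [-0.1, -0.5, 0.3]
finger_gap: 0.0531
finger_force: 0.0
time: 9.92
eef_pos: [0.5754, 0.2365, 0.2332]
orientation: [0.581, 3.087, 0.0]
wrist_force: [0.6, 0.5, -0.2]
finger_gap: 0.0606
finger_force: 0.0
time: 10.33
eef_pos: [0.506, 0.394, 0.2321]
orientation: [0.58, 3.087, 0.001]
wrist_force: [0.1, -0.5, 0.0]
finger_gap: 0.06
finger_force: 0.0
((0.5757415294647217, 0.23582524061203003), 0.07257264107465744) 0.1029650584621582 plane [-0.001 -0.001  0.104]
((0.5770211219787598, 0.23486168682575226), 0.014712335541844368) 0.14275901174773475 plane [0.035 0.053 0.11 ]
t 10.43 pos [0.5054 0.3952 0.2318] shift [-0.1225 -0.1233  0.1201] q [ 0.56  0.48  1.46  0.    1.21 -0.64] gap 0.0601 F [ 0.4 -0.3 -0.4] grip 0.0 rv [-5.7470e-01 -3.0885e+00 -1.5000e-03]
```

View pics/end.png

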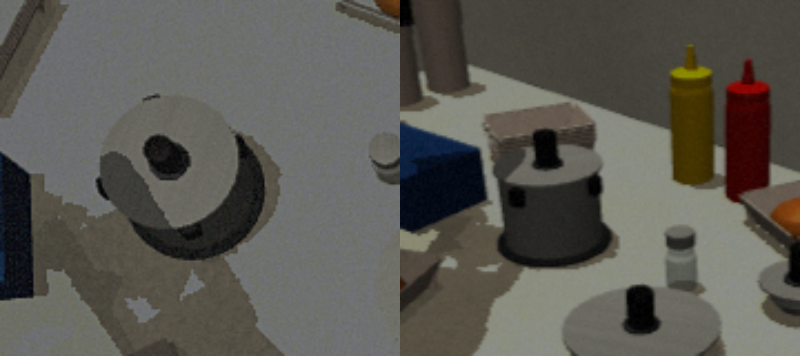

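Both crops show the lid flat on the tub, with its knob at (165,157) and (545,148). The flange top is at 0.103 m and level, and the arm is clear.

```bash
python3 -c "
from bench import arm
print(arm.sign_off())"
```

```text
the job is handed in; nothing more can be done
None
```

The 132 mm lid is snapped home and level on the tub, the other two lids were not touched, and I handed the job in at about 10.4 s; no verdict was returned.

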